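Tea canisters in order of height

ROBOT

A 6-joint arm with a two-finger parallel gripper is mounted at the origin on the work surface. World frame = base frame: x ahead of the robot, y to its left, z up, the work surface at z = 0. Lengths are in mm, angles in rad, forces in N, time in s.
With the tool pointing down it reaches from about 400 to 925 mm from the base axis. Payload 12.5 kg.
Tool frame: the origin (TCP) lies on the mounting face of the last link; the fingertips stand 190 mm ahead of it and the grasp point (between the pads) lies 171 mm ahead of it; x points along the fingers, y is the direction in which the jaws open and shut, and the axes are right-handed (so a half turn about x gives the same grasp; the last joint's range is limited). The gripper opens to 95 mm and grips with 3 to 60 N. Pads are 20 mm wide; open, the fingers measure 119 mm over their backs; the gripper's body (75 mm by 180 mm) begins 59 mm behind the grasp point.
Start: joints at [1.172, 0.491, 1.559, -0, 1.092, -0.106], TCP at [180.372, 598.407, 404.761] pointing down, gripper open.
Joint ranges: [-3.1, 3.1], [-0.84, 2.19], [0.05, 2.79], [-1.13, 4.28], [0.06, 2.93], [-2.69, 2.69]. Speed limits (rad/s): [2.22, 2.22, 2.79, 3.14, 3.14, 3.14].

INTERFACE

Orientations are given as a rotation vector (axis times angle).
In Python, from station import env gives the robot as it stands.
- The arm moves only by the tool drive_tool, never from a script. Its argument "plan" is a list of rows, each an object of numbers: "dx", "dy", "dz": the shift along the tool's x, y, z in mm; "rx", "ry", "rz": the turn, a rotation vector about the tool's x, y, z in degrees; "claw": the finger opening in mm, from 0 to 95.1. In form: [{"dx": .., "dy": .., "dz": .., "rx": .., "ry": .., "rz": .., "claw": ..}, ...]. A call has 1 to 10 rows; each row shifts and turns the commanded pose from where the row before left it, along the tool's axes as they then stand; what a row does not reach is not made up. A row lasts 1/10 s, in which the tool goes at most 50 mm and 8.59 degrees, less where a joint would pass 70% of its speed; a pose out of reach is approached as far as the arm can. A call with a gripper value outside its range is refused whole. The fingers move at their own pace and stop on an object; "force" is the grip in N (left out, the last holds). Time passes only in rows, so rows that do not move let the fingers close. It gives the time, the measured TCP pose, the force and the opening at its end, in the units of the state.
- env.observe(): the state, without advancing time (a new reading comes with each control period).
- env.snapshot(name): name is "scene" or "top" or "wrist"; returns a dict with "img" (420x560x3 uint8, red, green, blue), "z_map" (420x560 float32, mm along the optical axis (not along the pixel's ray), 0 where there is no reading), "intrinsics" (3x3 intrinsics, pixels), "k1" (the pictures are not rectified: a ray, as slopes to the right and down, at radius r is drawn at 1 + k1 r^2 times it, then the intrinsics apply), "eye" and "attitude" of the camera in the world. Camera axes: x right, y down, z forward; pixel columns grow to the right and rows downward; lengths in mm; the calibration is good to about 2 mm. A picture is of the moment at which its call begins.
- env.finish_job(): hands the job in, once; it reports no verdict.
The state is a dict: "clock": time; "q": joint angles; "joint_velocities": joint speeds; "effort": joint torques, N m; "ee_pos": TCP position; "ee_rot": TCP orientation; "ft_force": force on the tool from outside, world axes, zero at the start; "moment": the same for the moment, N m; "gripper_width": finger opening in mm.
Only numpy, scipy, OpenCV 4.12 (cv2) and the standard library are available. Lean on these libraries where they do the work, as an engineer would, in place of code of your own. Each camera call takes 0.05 s, during which the arm holds its last target. There are 200 camera calls.

TASK

Move the four black flip-top canisters from the lazy susan onto the row of four pale blue coasters, one on each, lined up in order of height: the tallest on the end coaster that has the brown gourd standing behind it, then stepping down to the shortest on the other end, in front of the glass mug. Stand every canister upright and centred on its coaster, tip none of them over on the way, and leave the gourd and the mug standing where they are.

Things in the scene. Friction and masses are not known exactly. Their poses are not given: they have to be found in the camera images.
- can_1_mid (a point): The shortest of four round black flip-top canisters, 60 mm tall, 44 mm in diameter, straight-sided. Starts upright on a bamboo lazy susan (280 mm across, top 30 mm above the desk, stiff to turn): the four stand 90 degrees apart, 92 mm from its centre, where a honey jar (50 mm wide, 60 mm tall) stands. Point: on its axis, half-way up; z along the axis.
- can_2_mid (a point): The second shortest of four round black flip-top canisters, 76 mm tall, 49 mm in diameter, straight-sided. Starts upright on a bamboo lazy susan (280 mm across, top 30 mm above the desk, stiff to turn): the four stand 90 degrees apart, 92 mm from its centre, where a honey jar (50 mm wide, 60 mm tall) stands. Point: on its axis, half-way up; z along the axis.
- can_3_mid (a point): The second tallest of four round black flip-top canisters, 92 mm tall, 54 mm in diameter, straight-sided. Starts upright on a bamboo lazy susan (280 mm across, top 30 mm above the desk, stiff to turn): the four stand 90 degrees apart, 92 mm from its centre, where a honey jar (50 mm wide, 60 mm tall) stands. Point: on its axis, half-way up; z along the axis.
- can_4_mid (a point): The tallest of four round black flip-top canisters, 108 mm tall, 59 mm in diameter, straight-sided. Starts upright on a bamboo lazy susan (280 mm across, top 30 mm above the desk, stiff to turn): the four stand 90 degrees apart, 92 mm from its centre, where a honey jar (50 mm wide, 60 mm tall) stands. Point: on its axis, half-way up; z along the axis.
- coaster_1: Pale blue round ceramic coaster, the left-hand end one of a row of four seen from the robot (left is +y), 84 mm across, 8 mm thick, fixed on a 10 mm thick bamboo strip on the desk, so its top is 18 mm above the desk. Neighbouring coasters are 95 mm apart centre to centre. Origin: centre of its underside; z up, y along the row to the left, x across the row, away from the robot.
- coaster_2: Pale blue round ceramic coaster, the second from the left one of a row of four seen from the robot (left is +y), 84 mm across, 8 mm thick, fixed on a 10 mm thick bamboo strip on the desk, so its top is 18 mm above the desk. Neighbouring coasters are 95 mm apart centre to centre. Origin: centre of its underside; z up, y along the row to the left, x across the row, away from the robot.
- coaster_3: Pale blue round ceramic coaster, the second from the right one of a row of four seen from the robot (left is +y), 84 mm across, 8 mm thick, fixed on a 10 mm thick bamboo strip on the desk, so its top is 18 mm above the desk. Neighbouring coasters are 95 mm apart centre to centre. Origin: centre of its underside; z up, y along the row to the left, x across the row, away from the robot.
- coaster_4: Pale blue round ceramic coaster, the right-hand end one of a row of four seen from the robot (left is +y), 84 mm across, 8 mm thick, fixed on a 10 mm thick bamboo strip on the desk, so its top is 18 mm above the desk. Neighbouring coasters are 95 mm apart centre to centre. Origin: centre of its underside; z up, y along the row to the left, x across the row, away from the robot.
- gourd: Glazed brown pear-shaped mate gourd, an open cup 80 mm across at its widest and 88 mm tall, z up. It marks the tall end of the row. It stands on the desk about 155 mm behind (on the far side, +x, of) one of the two end coasters, sometimes the left and sometimes the right one. Origin: centre of its underside. To be left alone.
- mug: Clear glass mug, 76 mm across and 90 mm tall, with a handle on its side, z up. It is at the other end from the gourd. It stands on the desk about 155 mm behind (on the far side, +x, of) one of the two end coasters, sometimes the left and sometimes the right one. Origin: centre of its underside. To be left alone.

How it is judged:
By the outcome, as a careful person would: the job done as asked, in the order asked, and still so for the second after the job is handed in, with the robot touching nothing.
It also fails if it takes over 115 s, if anything falls off the work surface, if the arm or the gripper's body presses on something with over 40 N, if the wrist force passes 120 N, or if a joint passes its speed limit or range.

## Working session

There is one attempt and no reset: what is moved stays moved. The work goes in short steps, Python scripts to look and compute and a tool call to move; the robot and the scene stay as the last step left them, time stands still between calls to the robot, and variables do not carry over. Pictures are saved under pics/ and viewed, about 12 in all and at most 16, crops included, and the job is handed in when it is done.

Besides the shell and the picture viewer there is one more tool, called after "Request:" as name([rows], argument=value, ...), one row to a line, values as JSON. drive_tool: Moves the arm, as the interface text tells. Its arguments: {"type":"object","properties":{"plan":{"type":"array","items":{"type":"object","properties":{"dx":{"type":"number"},"dy":{"type":"number"},"dz":{"type":"number"},"rx":{"type":"number"},"ry":{"type":"number"},"rz":{"type":"number"},"claw":{"type":"number"}}}},"force":{"type":"number"}},"required":["plan"]}

```bash
mkdir -p pics; ls
cat > h.py <<'E'
import numpy as np, cv2
from station import env
from scipy.spatial.transform import Rotation as R
def save(name,fn):
    s=env.snapshot(name); cv2.imwrite('pics/'+fn,s['img'][:,:,::-1]); np.save('pics/'+fn+'.npy',s,allow_pickle=True); return s
def att(s):
    a=np.array(s['attitude'],float)
    return a if a.shape==(3,3) else R.from_rotvec(a).as_matrix()
def rays(s,px):
    px=np.atleast_2d(np.asarray(px,float));K=np.array(s['intrinsics'])
    d=np.c_[(px[:,0]-K[0,2])/K[0,0],(px[:,1]-K[1,2])/K[1,1]]
    u=d.copy()
    for _ in range(20): u=d/(1+s['k1']*(u**2).sum(1,keepdims=True))
    return np.c_[u,np.ones(len(u))]@att(s).T
def onplane(s,px,z):
    r=rays(s,px);e=np.array(s['eye'],float); return e+r*((z-e[2])/r[:,2])[:,None]
def cloud(s):
    h,w=s['z_map'].shape; v,u=np.mgrid[:h,:w]
    return (np.array(s['eye'])+rays(s,np.c_[u.ravel(),v.ravel()])*s['z_map'].reshape(-1,1)).reshape(h,w,3)
E
python3 - <<'E'
from h import *
o=env.observe();print(o)
for n in('scene','top'):
    s=save(n,n+'0.png');print(n,s['eye'],s['attitude'],s['intrinsics'],s['k1'],(s['z_map']>0).mean())
a=[cv2.imread(f'pics/{n}0.png') for n in('scene','top')]
E
```

```text
pics
{'clock': 0.0, 'q': array([ 1.17244084e+00,  4.91577700e-01,  1.55948996e+00, -1.01808983e-05,
        1.09174949e+00, -1.05594817e-01]), 'joint_velocities': array([ 0.00170266,  0.00012569, -0.00109172, -0.00014326,  0.00057418,
        0.00018147]), 'effort': array([ 1.23296148e-03, -6.12634563e+01, -2.58188868e+01,  6.92810118e-02,
        4.81332676e-02, -1.10245649e-04]), 'ee_pos': array([180.33079643, 598.37153418, 404.13640658]), 'ee_rot': array([ 0.22885505,  1.55885176, -0.23072683]), 'ft_force': array([-0.09028647,  0.09689252, -0.37402462]), 'moment': array([ 0.11538265,  0.01072829, -0.00222716]), 'gripper_width': 95.05747689904268}
scene [1239.38923759  -31.89128325 1155.2085376 ] [-1.97035953 -1.8385601   0.52001639] [[459.06465585   0.         281.06123323]
 [  0.         459.06465585 205.37723658]
 [  0.           0.           1.        ]] -0.0730553037202837 0.9960714285714286
top [479.13279869  29.65204403 995.64574474] [-2.20898863  2.17055749 -0.10835141] [[435.25959935   0.         281.39661179]
 [  0.         435.25959935 204.5603551 ]
 [  0.           0.           1.        ]] -0.04579631234511077 0.9959906462585034
```

View pics/scene0.png

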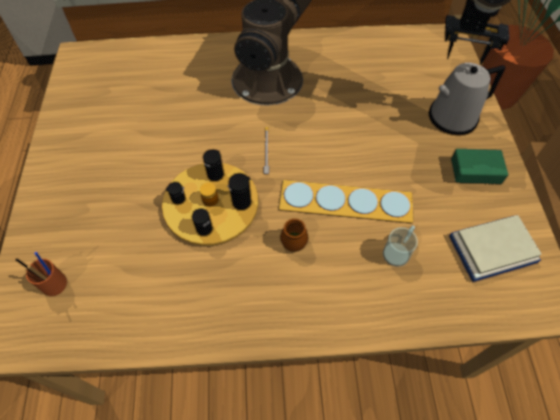

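View pics/top0.png

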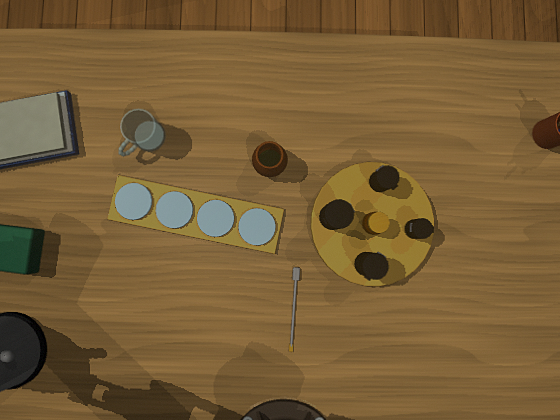

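Both views agree: the robot is at the bottom of the top view. The gourd (270,158) stands behind the right-hand coaster (257,227) and the mug (140,130) behind the left one (133,201). So the tallest goes to coaster_4 and the shortest to coaster_1. The canisters are at top-view (337,214), (384,178), (419,228) and (371,265).

Run:
```python
from h import *
for n in('top','scene'):
    s=np.load(f'pics/{n}0.png.npy',allow_pickle=True).item(); im=s['img']; hsv=cv2.cvtColor(im,cv2.COLOR_RGB2HSV)
    P=cloud(s); print(n,'desk z median',np.median(P[...,2]))
    # coasters
    m=((hsv[...,0]>85)&(hsv[...,0]<115)&(hsv[...,1]>25)&(hsv[...,2]>120)&(abs(P[...,2]-18)<10)).astype(np.uint8)
    cs=cv2.findContours(m,cv2.RETR_EXTERNAL,cv2.CHAIN_APPROX_NONE)[0]
    for c in cs:
        if cv2.contourArea(c)<150: continue
        q=onplane(s,c[:,0],18)[:,:2]; e=cv2.fitEllipse(q.astype(np.float32))
        zz=P[...,2][cv2.drawContours(m*0,[c],-1,1,-1)>0]
        print('coaster',np.round(e[0],1),np.round(e[1],1),'z',np.round(np.median(zz),1))
    # dark blobs on susan
    m=((im.max(2)<60)&(P[...,2]>50)&(P[...,2]<170)&(P[...,0]>300)&(P[...,1]<-20)).astype(np.uint8)
    k,lab,st,ce=cv2.connectedComponentsWithStats(m)
    for i in range(1,k):
        if st[i,4]<60: continue
        q=P[lab==i]; zt=np.percentile(q[:,2],85); h=min((90,106,122,138),key=lambda a:abs(a-zt))
        t=((lab==i)&(abs(P[...,2]-h)<6)).astype(np.uint8)
        c=max(cv2.findContours(t,cv2.RETR_EXTERNAL,cv2.CHAIN_APPROX_NONE)[0],key=cv2.contourArea)
        g=onplane(s,c[:,0],h)[:,:2].astype(np.float32); cc,r=cv2.minEnclosingCircle(g)
        print('can',ce[i].round(),'zt',zt.round(1),h,'circ',np.round(cc,1),round(2*r,1),'mean',q[abs(q[:,2]-h)<6].mean(0).round(1),st[i,4],t.sum())
    # tall-ish others
    m=((P[...,2]>60)&(P[...,2]<110)&(P[...,0]>450)&(P[...,0]<850)&(P[...,1]>-80)&(P[...,1]<400)).astype(np.uint8)
    k,lab,st,ce=cv2.connectedComponentsWithStats(m)
    for i in range(1,k):
        if st[i,4]>60: q=P[lab==i];print('other',ce[i].round(),q.min(0).round(),q.max(0).round(),q.mean(0).round())
```

```text
top desk z median 0.22282680569099966
coaster [507.5  66.5] [79.6 80.1] z 18.1
coaster [525.  159.8] [79.8 80. ] z 18.0
coaster [542.3 253.2] [78.9 80.4] z 17.9
coaster [559.9 346.3] [79.6 80.1] z 17.9
can [555. 139.] zt 77.8 90 circ [ 717.6 -590. ] 9.7 mean [ 717.8 -590.9   88. ] 68 6
can [385. 178.] zt 107.2 106 circ [ 611.7 -207.1] 50.6 mean [ 612.  -205.9  105.8] 546 416
can [337. 214.] zt 139.4 138 circ [532.  -99.7] 59.5 mean [531.8 -99.9 138. ] 786 674
can [420. 228.] zt 91.5 90 circ [ 507.2 -284. ] 46.7 mean [ 507.3 -283.1   89.9] 430 343
can [372. 265.] zt 123.2 122 circ [ 428.9 -175.4] 56.0 mean [ 429.2 -175.9  121.8] 703 548
other [137. 129.] [662. 281.  60.] [751. 370.  94.] [710. 325.  79.]
other [269. 157.] [624.   8.  60.] [687.  74.  92.] [653.  40.  78.]
scene desk z median -0.9489670792891047
coaster [563.9 344.2] [72.9 74.2] z 17.5
coaster [546.2 251.7] [73.5 74.4] z 17.6
coaster [528.9 158.3] [72.9 73.8] z 17.6
coaster [511.6  65.3] [72.5 74. ] z 17.6
can [213. 164.] zt 122.7 122 circ [ 436.6 -177.2] 53.8 mean [ 435.5 -176.   121.4] 410 199
can [240. 190.] zt 138.7 138 circ [538.7 -99.3] 57.8 mean [ 538.2 -100.   137.4] 570 273
can [175. 192.] zt 91.2 90 circ [ 514.8 -284.4] 42.9 mean [ 513.9 -284.1   89.7] 227 138
can [201. 221.] zt 106.9 106 circ [ 619.1 -205.9] 47.0 mean [ 619.4 -206.6  105.4] 328 197
other [294. 232.] [629.   7.  60.] [695.  76.  93.] [666.  40.  77.]
other [402. 242.] [668. 282.  60.] [756. 366.  95.] [716. 322.  78.]
```

```bash
cat >> h.py <<'E'
YAW=np.deg2rad(-10.6)
def goto(x,y,z,o=None):
    "tool-axis shift for the grasp point to (x,y,z)"
    o=o or env.observe(); M=R.from_rotvec(o['ee_rot']).as_matrix(); g=o['ee_pos']+M[:,0]*171
    print('grasp',g.round(1),'t',round(o['clock'],2),'w',round(o['gripper_width'],1),'F',o['ft_force'].round(1),'shift',(M.T@(np.array([x,y,z])-g)).round(1))
E
python3 - <<'E'
from h import *
o=env.observe();M=R.from_rotvec(o['ee_rot']).as_matrix();print(M.round(3))
a=np.degrees(np.arctan2(M[1,1],M[0,1]));print('jaw angle',a)
s=np.load('pics/scene0.png.npy',allow_pickle=True).item();P=cloud(s).reshape(-1,3)
for x,y in((250,450),(300,500),(200,550),(350,350),(400,200),(300,400),(200,450)):
    k=(abs(P[:,0]-x)<60)&(abs(P[:,1]-y)<60);print(x,y,P[k,2].max().round() if k.any() else None)
k=(P[:,2]>60)&(P[:,2]<200)&(P[:,1]>330)&(P[:,0]<450)&(P[:,0]>50);print(P[k].min(0),P[k].max(0))
w=save('wrist','w0.png');print(w['eye'],att(w).round(2), M.T@(w['eye']-o['ee_pos']))
E
```

```text
[[-0.     0.289  0.957]
 [-0.001  0.957 -0.289]
 [-1.    -0.001 -0.   ]]
jaw angle 73.22386705384612
250 450 334.0
300 500 178.0
200 550 469.0
350 350 7.0
400 200 7.0
300 400 7.0
200 450 336.0
[168.98461442 511.55257562  60.24592689] [445.42661924 744.2034675  199.86778065]
[113.80710572 616.52569277 383.82678031] [[ 0.29  0.93  0.24]
 [ 0.96 -0.28 -0.07]
 [-0.    0.25 -0.97]] [ 20.41137112  -1.8340892  -68.95289275]
```

View pics/w0.png

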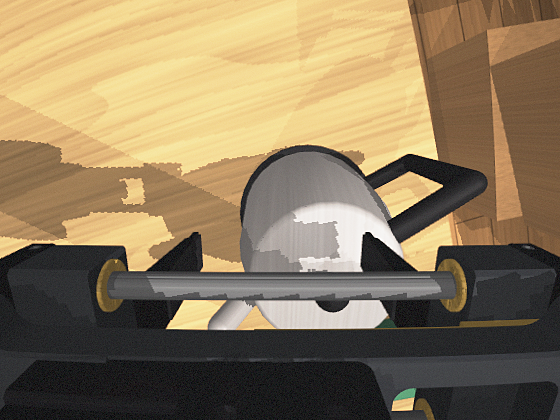

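The wrist view shows the kettle (around 320,230) just beneath and ahead of the gripper, so I rise first. One jaw angle (-10.6°, across the row) suits all four grasps and placings.

Request:
drive_tool([
  {"dx":-40},
  {"dx":-40},
  {"rx":8.38},
  {"rx":8.38},
  {"rx":8.38},
  {"rx":8.38},
  {"rx":8.38},
  {"rx":8.38},
  {"rx":8.38},
  {"rx":8.38},
], force=25)

```text
invalid input
```

Request:
drive_tool([
  {"rx":8.38},
  {"rx":8.38},
  {},
])

```text
invalid input
```

Run:
```python
from h import *
o=env.observe();M=R.from_rotvec(o['ee_rot']).as_matrix();print(M.round(4),np.degrees(np.arctan2(M[1,1],M[0,1])))
goto(533,-100,313); goto(440,200,313)
```

```text
[[-3.000e-04  2.886e-01  9.575e-01]
 [-8.000e-04  9.575e-01 -2.886e-01]
 [-1.000e+00 -8.000e-04 -1.000e-04]] 73.22638170554501
grasp [180.3 598.3 233.3] t 0.15 w 95.0 F [ 0.5  0.5 -0.6] shift [ -79.3 -566.8  539.2]
grasp [180.3 598.3 233.3] t 0.15 w 95.0 F [ 0.5  0.5 -0.6] shift [ -79.5 -306.4  363.6]
```

Request:
drive_tool([
  {"dx":-40,"dy":0,"dz":0,"rx":0,"ry":0,"rz":0,"claw":95},
  {"dx":-40,"dy":0,"dz":0,"rx":0,"ry":0,"rz":0,"claw":95},
  {"dx":0,"dy":0,"dz":0,"rx":8.38,"ry":0,"rz":0,"claw":95},
  {"dx":0,"dy":0,"dz":0,"rx":8.38,"ry":0,"rz":0,"claw":95},
  {"dx":0,"dy":0,"dz":0,"rx":8.38,"ry":0,"rz":0,"claw":95},
  {"dx":0,"dy":0,"dz":0,"rx":8.38,"ry":0,"rz":0,"claw":95},
  {"dx":0,"dy":0,"dz":0,"rx":8.38,"ry":0,"rz":0,"claw":95},
  {"dx":0,"dy":0,"dz":0,"rx":8.38,"ry":0,"rz":0,"claw":95},
  {"dx":0,"dy":0,"dz":0,"rx":8.38,"ry":0,"rz":0,"claw":95},
  {"dx":0,"dy":0,"dz":0,"rx":8.38,"ry":0,"rz":0,"claw":95},
], force=25)

```text
clock: 1.15
ee_pos: [180.4, 598.4, 484.5]
ee_rot: [1.133, 1.255, -1.134]
ft_force: [0.2, -0.8, 0.8]
gripper_width: 94.9
```

Request:
drive_tool([
  {"dx":0,"dy":0,"dz":0,"rx":8.38,"ry":0,"rz":0,"claw":95},
  {"dx":0,"dy":0,"dz":0,"rx":8.38,"ry":0,"rz":0,"claw":95},
  {"dx":0,"dy":0,"dz":0,"rx":0,"ry":0,"rz":0,"claw":95},
])

```text
clock: 1.45
ee_pos: [180.4, 598.4, 484.5]
ee_rot: [1.345, 1.115, -1.346]
ft_force: [0.4, -0.3, 0.6]
gripper_width: 94.5
```

Run:
```python
from h import *
o=env.observe();M=R.from_rotvec(o['ee_rot']).as_matrix();print(M.round(4),np.degrees(np.arctan2(M[1,1],M[0,1])))
goto(533,-100,313); goto(440,200,313)
```

```text
[[-1.000e-04  9.826e-01 -1.857e-01]
 [-3.000e-04 -1.857e-01 -9.826e-01]
 [-1.000e+00 -1.000e-04  4.000e-04]] -10.702908826784517
grasp [180.4 598.3 313.5] t 1.45 w 94.5 F [ 0.4 -0.3  0.6] shift [  0.7 476.2 620.7]
grasp [180.4 598.3 313.5] t 1.45 w 94.5 F [ 0.4 -0.3  0.6] shift [  0.6 329.1 343.2]
```

Request:
drive_tool([
  {"dx":0,"dy":33,"dz":34,"rx":0,"ry":0,"rz":0,"claw":95},
  {"dx":0,"dy":33,"dz":34,"rx":0,"ry":0,"rz":0,"claw":95},
  {"dx":0,"dy":33,"dz":34,"rx":0,"ry":0,"rz":0,"claw":95},
  {"dx":0,"dy":33,"dz":34,"rx":0,"ry":0,"rz":0,"claw":95},
  {"dx":0,"dy":33,"dz":34,"rx":0,"ry":0,"rz":0,"claw":95},
  {"dx":0,"dy":33,"dz":34,"rx":0,"ry":0,"rz":0,"claw":95},
  {"dx":0,"dy":33,"dz":34,"rx":0,"ry":0,"rz":0,"claw":95},
  {"dx":0,"dy":33,"dz":20,"rx":0,"ry":0,"rz":0,"claw":95},
  {"dx":0,"dy":33,"dz":20,"rx":0,"ry":0,"rz":0,"claw":95},
  {"dx":0,"dy":33,"dz":20,"rx":0,"ry":0,"rz":0,"claw":95},
])

```text
clock: 2.45
ee_pos: [451.0, 243.5, 484.9]
ee_rot: [1.341, 1.119, -1.34]
ft_force: [0.6, 0.8, 0.4]
gripper_width: 94.8
```

Request:
drive_tool([
  {"dx":0,"dy":40,"dz":0,"rx":0,"ry":0,"rz":0,"claw":95},
  {"dx":0,"dy":30,"dz":0,"rx":0,"ry":0,"rz":0,"claw":95},
  {"dx":0,"dy":0,"dz":0,"rx":0,"ry":0,"rz":0,"claw":95},
])

```text
clock: 2.75
ee_pos: [521.6, 231.0, 483.9]
ee_rot: [1.342, 1.117, -1.342]
ft_force: [-0.9, -0.2, -0.6]
gripper_width: 94.6
```

Run:
```python
from h import *
goto(533,-100,313)
w=save('wrist','w1.png');P=cloud(w)
hsv=cv2.cvtColor(w['img'],cv2.COLOR_RGB2HSV)
m=((hsv[...,0]>85)&(hsv[...,0]<115)&(hsv[...,1]>25)&(hsv[...,2]>100)&(abs(P[...,2]-18)<12)).astype(np.uint8)
for c in cv2.findContours(m,cv2.RETR_EXTERNAL,cv2.CHAIN_APPROX_NONE)[0]:
    if cv2.contourArea(c)<400: continue
    q=onplane(w,c[:,0],18)[:,:2]; e=cv2.fitEllipse(q.astype(np.float32)); print(np.round(e[0],1),np.round(e[1],1),c[:,0].min(0),c[:,0].max(0))
```

```text
grasp [521.6 230.9 312.9] t 2.75 w 94.6 F [-0.9 -0.2 -0.6] shift [-1.000e-01  7.120e+01  3.234e+02]
[558.7 345.2] [80.4 81. ] [263  61] [322 123]
```

View pics/w1.png

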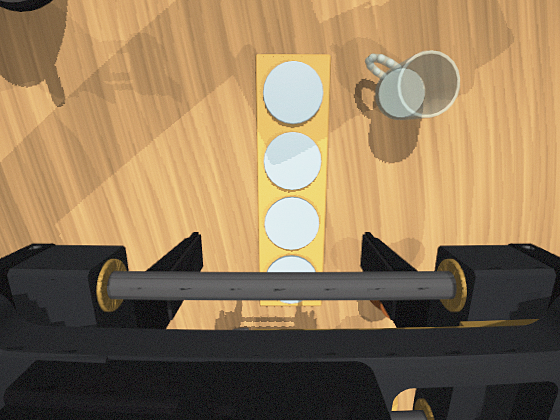

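Request:
drive_tool([
  {"dx":0,"dy":9,"dz":48,"rx":0,"ry":0,"rz":0,"claw":95},
  {"dx":0,"dy":9,"dz":48,"rx":0,"ry":0,"rz":0,"claw":95},
  {"dx":0,"dy":9,"dz":48,"rx":0,"ry":0,"rz":0,"claw":95},
  {"dx":0,"dy":9,"dz":48,"rx":0,"ry":0,"rz":0,"claw":95},
  {"dx":0,"dy":9,"dz":48,"rx":0,"ry":0,"rz":0,"claw":95},
  {"dx":0,"dy":9,"dz":48,"rx":0,"ry":0,"rz":0,"claw":95},
  {"dx":0,"dy":9,"dz":48,"rx":0,"ry":0,"rz":0,"claw":95},
  {"dx":0,"dy":9,"dz":48,"rx":0,"ry":0,"rz":0,"claw":95},
  {"dx":0,"dy":9,"dz":48,"rx":0,"ry":0,"rz":0,"claw":95},
  {"dx":0,"dy":9,"dz":48,"rx":0,"ry":0,"rz":0,"claw":95},
])

```text
clock: 3.8
ee_pos: [518.5, -257.2, 485.1]
ee_rot: [1.341, 1.118, -1.341]
ft_force: [1.2, -0.1, 0.3]
gripper_width: 94.8
```

Request:
drive_tool([
  {"dx":0,"dy":7,"dz":42,"rx":0,"ry":0,"rz":0,"claw":95},
  {"dx":0,"dy":0,"dz":0,"rx":0,"ry":0,"rz":0,"claw":95},
  {"dx":0,"dy":0,"dz":0,"rx":0,"ry":0,"rz":0,"claw":95},
])

```text
clock: 4.1
ee_pos: [518.0, -298.7, 484.4]
ee_rot: [1.343, 1.118, -1.343]
ft_force: [-0.8, -0.2, 0.7]
gripper_width: 94.8
```

```bash
cat >> h.py <<'E'
def coasters(w):
    P=cloud(w);hsv=cv2.cvtColor(w['img'],cv2.COLOR_RGB2HSV)
    m=((hsv[...,0]>80)&(hsv[...,0]<130)&(hsv[...,1]>8)&(hsv[...,2]>100)&(abs(P[...,2]-18)<15)).astype(np.uint8)
    m=cv2.morphologyEx(m,cv2.MORPH_CLOSE,np.ones((5,5)))
    for c in cv2.findContours(m,cv2.RETR_EXTERNAL,cv2.CHAIN_APPROX_NONE)[0]:
        if cv2.contourArea(c)<300: continue
        e=cv2.fitEllipse(onplane(w,c[:,0],18)[:,:2].astype(np.float32)); print('coaster',np.round(e[0],1),np.round(e[1],1))
def cans(w,tops,near):
    "near: xy guesses, tops: z of top faces"
    P=cloud(w)
    for h,g in zip(tops,near):
        t=((abs(P[...,2]-h)<7)&(np.hypot(P[...,0]-g[0],P[...,1]-g[1])<42)&(w['img'].max(2)<110)).astype(np.uint8)
        cs=cv2.findContours(t,cv2.RETR_EXTERNAL,cv2.CHAIN_APPROX_NONE)[0]
        if not cs: print('none',h); continue
        c=max(cs,key=cv2.contourArea)
        q=onplane(w,c[:,0],h)[:,:2].astype(np.float32); cc,r=cv2.minEnclosingCircle(q); e=cv2.fitEllipse(q)
        print('can',h,'circ',np.round(cc,1),round(2*r,1),'ell',np.round(e[0],1),np.round(e[1],1),'z',np.median(P[...,2][t>0]).round(1),'px',c[:,0].min(0),c[:,0].max(0))
E
python3 - <<'E'
from h import *
coasters(np.load('pics/w1.png.npy',allow_pickle=True).item())
w=save('wrist','w2.png')
cans(w,(90,106,122,138),((507,-284),(612,-207),(429,-175),(532,-100)))
goto(533,-100,250)
E
```

```text
coaster [511.9  92.6] [27.5 80. ]
coaster [524.4 159.7] [81.  81.8]
coaster [541.6 252.3] [80.9 81.3]
coaster [558.8 345.1] [80.8 81.3]
can 90 circ [ 508.1 -287.1] 47.0 ell [ 507.3 -286. ] [40.7 44.5] z 89.6 px [254 160] [288 197]
can 106 circ [ 608.8 -209.3] 53.8 ell [ 610.6 -209. ] [45.9 51. ] z 105.6 px [327  74] [370 119]
can 122 circ [ 428.6 -178.4] 56.9 ell [ 429.6 -179.2] [51.2 54.7] z 121.4 px [153  74] [205 124]
can 138 circ [ 529.9 -110. ] 56.4 ell [ 528.9 -117.7] [28.3 59.3] z 137.4 px [229   0] [287  30]
grasp [ 518.1 -297.8  313.7] t 4.15 w 95.0 F [0.3 1.4 0.3] shift [  63.8  -21.3 -197.1]
```

View pics/w2.png

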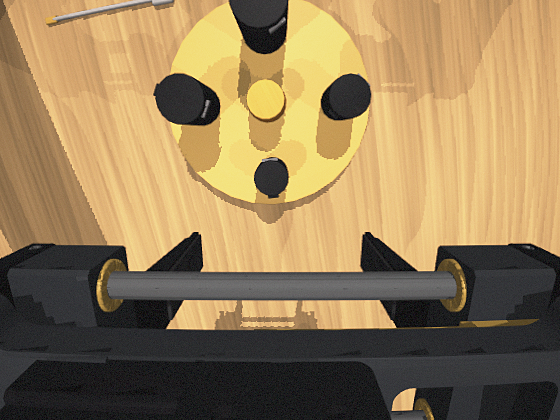

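Wrist and top agree within 3 mm on all the cans and coasters. In this view can_1 is at (271,178), can_2 (348,95), can_3 (185,98), can_4 (258,20) and the jar (266,100). Now grasping can_4.

Request:
drive_tool([
  {"dx":0,"dy":-4.7,"dz":-39.2,"rx":0,"ry":0,"rz":0,"claw":95},
  {"dx":0,"dy":-4.7,"dz":-39.2,"rx":0,"ry":0,"rz":0,"claw":95},
  {"dx":0,"dy":-4.7,"dz":-39.2,"rx":0,"ry":0,"rz":0,"claw":95},
  {"dx":0,"dy":-4.7,"dz":-39.2,"rx":0,"ry":0,"rz":0,"claw":95},
  {"dx":0,"dy":-4.7,"dz":-39.2,"rx":0,"ry":0,"rz":0,"claw":95},
  {"dx":40,"dy":0,"dz":0,"rx":0,"ry":0,"rz":0,"claw":95},
  {"dx":40,"dy":0,"dz":0,"rx":0,"ry":0,"rz":0,"claw":95},
  {"dx":25,"dy":0,"dz":0,"rx":0,"ry":0,"rz":0,"claw":95},
  {"dx":0,"dy":0,"dz":0,"rx":0,"ry":0,"rz":0,"claw":95},
])

```text
clock: 5.05
ee_pos: [530.5, -100.1, 377.4]
ee_rot: [1.34, 1.123, -1.345]
ft_force: [-0.1, -0.2, 0.2]
gripper_width: 94.8
```

Run:
```python
from h import *
goto(531.5,-101,98)
w=save('wrist','w3.png')
```

```text
grasp [529.7 -99.8 206.4] t 5.05 w 94.8 F [-0.1 -0.2  0.2] shift [108.4   2.6   1. ]
```

View pics/w3.png

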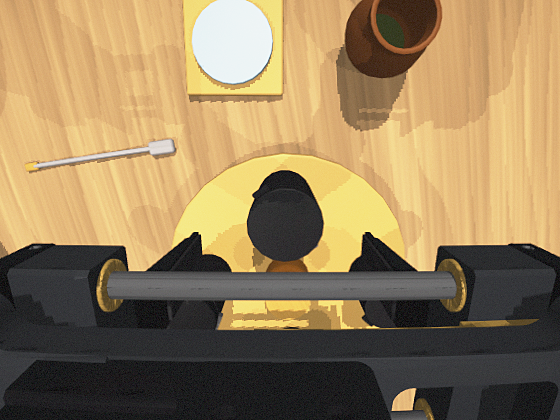

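Can_4's top (285,222) sits midway between the fingers (200 and 363), with coaster_4 at (232,40) and the gourd at the upper right. Going down to grasp.

Run:
```python
from h import *
w=np.load('pics/w3.png.npy',allow_pickle=True).item()
cans(w,(138,),((531,-100),)); coasters(w)
```

```text
can 138 circ [529.9 -99.4] 62.9 ell [ 531.4 -100.5] [56.2 60.2] z 137.6 px [247 185] [322 261]
coaster [507.4  64.3] [81.5 81.9]
```

Request:
drive_tool([
  {"dx":40,"dy":2,"dz":1,"rx":0,"ry":0,"rz":0,"claw":95},
  {"dx":40,"dy":0,"dz":0,"rx":0,"ry":0,"rz":0,"claw":95},
  {"dx":28,"dy":0,"dz":0,"rx":0,"ry":0,"rz":0,"claw":95},
  {"dx":0,"dy":0,"dz":0,"rx":0,"ry":0,"rz":0,"claw":95},
  {"dx":0,"dy":0,"dz":0,"rx":0,"ry":0,"rz":0,"claw":95},
])

```text
clock: 5.6
ee_pos: [533.7, -103.0, 273.5]
ee_rot: [1.344, 1.115, -1.342]
ft_force: [1.5, 0.3, -0.6]
gripper_width: 94.9
```

Request:
drive_tool([
  {"dx":0,"dy":0,"dz":0,"rx":0,"ry":0,"rz":0,"claw":40},
  {"dx":0,"dy":0,"dz":0,"rx":0,"ry":0,"rz":0,"claw":40},
  {"dx":0,"dy":0,"dz":0,"rx":0,"ry":0,"rz":0,"claw":40},
  {"dx":0,"dy":0,"dz":0,"rx":0,"ry":0,"rz":0,"claw":40},
  {"dx":0,"dy":0,"dz":0,"rx":0,"ry":0,"rz":0,"claw":40},
  {"dx":0,"dy":0,"dz":0,"rx":0,"ry":0,"rz":0,"claw":40},
  {"dx":0,"dy":0,"dz":0,"rx":0,"ry":0,"rz":0,"claw":40},
  {"dx":0,"dy":0,"dz":0,"rx":0,"ry":0,"rz":0,"claw":40},
], force=25)

```text
clock: 6.4
ee_pos: [533.0, -103.2, 271.9]
ee_rot: [1.344, 1.116, -1.344]
ft_force: [-1.7, 1.1, 6.5]
gripper_width: 58.7
```

Run:
```python
from h import *
goto(507.2,66.5,98)
```

```text
grasp [ 533.  -103.2  100.9] t 6.4 w 58.7 F [-1.7  1.1  6.5] shift [   2.9  -56.5 -162.1]
```

Width 58.7 mm means can_4 is held. Lift and carry it to coaster_4.

Request:
drive_tool([
  {"dx":-15,"dy":0,"dz":0,"rx":0,"ry":0,"rz":0,"claw":40},
  {"dx":-35,"dy":0,"dz":0,"rx":0,"ry":0,"rz":0,"claw":40},
  {"dx":-30,"dy":0,"dz":0,"rx":0,"ry":0,"rz":0,"claw":40},
  {"dx":0,"dy":-8,"dz":-23,"rx":0,"ry":0,"rz":0,"claw":40},
  {"dx":0,"dy":-12.2,"dz":-34,"rx":0,"ry":0,"rz":0,"claw":40},
  {"dx":0,"dy":-12.2,"dz":-34,"rx":0,"ry":0,"rz":0,"claw":40},
  {"dx":0,"dy":-12.2,"dz":-34,"rx":0,"ry":0,"rz":0,"claw":40},
  {"dx":0,"dy":-8,"dz":-23,"rx":0,"ry":0,"rz":0,"claw":40},
  {"dx":0,"dy":-4,"dz":-10.4,"rx":0,"ry":0,"rz":0,"claw":40},
  {"dx":0,"dy":0,"dz":0,"rx":0,"ry":0,"rz":0,"claw":40},
])

```text
clock: 7.4
ee_pos: [506.4, 63.7, 351.6]
ee_rot: [1.342, 1.117, -1.343]
ft_force: [0.0, -0.1, -1.2]
gripper_width: 59.0
```

Run:
```python
from h import *
goto(506.8,63,90)
w=save('wrist','w4.png');s=save('top','t4.png')
cans(w,(217,),((507,65),));cans(s,(217,),((507,65),))
cv2.imwrite('pics/c4.png',np.hstack([cv2.resize(w['img'],(400,300)),cv2.resize(s['img'],(400,300))])[:,:,::-1])
```

```text
grasp [506.3  63.7 180.6] t 7.4 w 59.0 F [ 0.  -0.1 -1.2] shift [90.6  0.6  0.6]
can 217 circ [508.8  77. ] 53.7 ell [508.5  84.3] [21.9 57.9] z 217.2 px [216 220] [347 271]
none 217
```

View pics/c4.png

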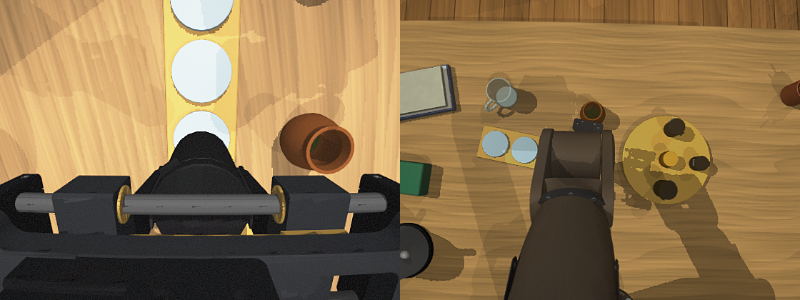

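Can_4 hangs upright in the jaws over coaster_4, and the gourd (315,145 left, 592,112 right) is clear of it. Lowering.

Request:
drive_tool([
  {"dx":35,"dy":0.5,"dz":0.5,"rx":0,"ry":0,"rz":0,"claw":40},
  {"dx":30,"dy":0,"dz":0,"rx":0,"ry":0,"rz":0,"claw":40},
  {"dx":15,"dy":0,"dz":0,"rx":0,"ry":0,"rz":0,"claw":40},
  {"dx":6,"dy":0,"dz":0,"rx":0,"ry":0,"rz":0,"claw":40},
  {"dx":3,"dy":0,"dz":0,"rx":0,"ry":0,"rz":0,"claw":40},
  {"dx":0,"dy":0,"dz":0,"rx":0,"ry":0,"rz":0,"claw":40},
  {"dx":0,"dy":0,"dz":0,"rx":0,"ry":0,"rz":0,"claw":40},
])

```text
clock: 8.2
ee_pos: [507.1, 62.1, 263.5]
ee_rot: [1.345, 1.115, -1.343]
ft_force: [0.2, 0.1, -0.9]
gripper_width: 58.5
```

Run:
```python
from h import *
goto(506.8,63,89)
```

```text
grasp [507.4  62.1  92.5] t 8.2 w 58.5 F [ 0.2  0.1 -0.9] shift [ 3.5 -0.7 -0.8]
```

Request:
drive_tool([
  {"dx":1.5,"dy":0,"dz":0,"rx":0,"ry":0,"rz":0,"claw":40},
  {"dx":1,"dy":0,"dz":0,"rx":0,"ry":0,"rz":0,"claw":40},
  {"dx":0,"dy":0,"dz":0,"rx":0,"ry":0,"rz":0,"claw":40},
])

```text
clock: 8.5
ee_pos: [506.9, 62.3, 260.3]
ee_rot: [1.344, 1.116, -1.343]
ft_force: [-0.3, 0.9, -2.2]
gripper_width: 58.9
```

Request:
drive_tool([
  {"dx":1,"dy":0,"dz":0,"rx":0,"ry":0,"rz":0,"claw":40},
  {"dx":0,"dy":0,"dz":0,"rx":0,"ry":0,"rz":0,"claw":40},
])

```text
clock: 8.7
ee_pos: [506.9, 62.3, 259.9]
ee_rot: [1.344, 1.116, -1.343]
ft_force: [-3.1, 0.4, 8.2]
gripper_width: 59.1
```

Contact shows as +8 N. Release it, then rise.

Request:
drive_tool([
  {"dx":0,"dy":0,"dz":0,"rx":0,"ry":0,"rz":0,"claw":64},
  {"dx":0,"dy":0,"dz":0,"rx":0,"ry":0,"rz":0,"claw":70},
  {"dx":0,"dy":0,"dz":0,"rx":0,"ry":0,"rz":0,"claw":80},
  {"dx":0,"dy":0,"dz":0,"rx":0,"ry":0,"rz":0,"claw":90},
  {"dx":0,"dy":0,"dz":0,"rx":0,"ry":0,"rz":0,"claw":90},
  {"dx":-20,"dy":0,"dz":0,"rx":0,"ry":0,"rz":0,"claw":90},
  {"dx":-40,"dy":0,"dz":0,"rx":0,"ry":0,"rz":0,"claw":90},
  {"dx":-40,"dy":0,"dz":0,"rx":0,"ry":0,"rz":0,"claw":90},
  {"dx":-20,"dy":0,"dz":0,"rx":0,"ry":0,"rz":0,"claw":90},
  {"dx":0,"dy":0,"dz":0,"rx":0,"ry":0,"rz":0,"claw":90},
])

```text
clock: 9.7
ee_pos: [507.0, 62.3, 381.9]
ee_rot: [1.347, 1.113, -1.34]
ft_force: [-0.1, -0.5, -1.0]
gripper_width: 89.8
```

Run:
```python
from h import *
goto(430,-178,206)
w=save('wrist','w5.png')
cans(w,(126,),((507,65),));coasters(w)
```

```text
grasp [507.9  62.3 210.9] t 9.7 w 89.8 F [-0.1 -0.5 -1. ] shift [  4.5 -32.5 250.5]
can 126 circ [506.1  66.1] 62.8 ell [506.9  64.8] [56.1 59.9] z 125.6 px [244 178] [315 249]
coaster [506.6  62.5] [77.1 82.8]
coaster [524.1 158.4] [81.3 81.4]
coaster [538.8 237.3] [50.3 87.3]
```

Can_4 is at (506.5,65), within 1–2 mm of its coaster centre. Next is can_3.

Request:
drive_tool([
  {"dx":0,"dy":-3,"dz":20,"rx":0,"ry":0,"rz":0,"claw":82},
  {"dx":0,"dy":-5.4,"dz":41.7,"rx":0,"ry":0,"rz":0,"claw":82},
  {"dx":0,"dy":-5.4,"dz":41.7,"rx":0,"ry":0,"rz":0,"claw":82},
  {"dx":0,"dy":-5.4,"dz":41.7,"rx":0,"ry":0,"rz":0,"claw":82},
  {"dx":0,"dy":-5.4,"dz":41.7,"rx":0,"ry":0,"rz":0,"claw":82},
  {"dx":0,"dy":-5.4,"dz":41.7,"rx":0,"ry":0,"rz":0,"claw":82},
  {"dx":0,"dy":-2.5,"dz":22,"rx":0,"ry":0,"rz":0,"claw":82},
  {"dx":0,"dy":0,"dz":0,"rx":0,"ry":0,"rz":0,"claw":82},
  {"dx":0,"dy":0,"dz":0,"rx":0,"ry":0,"rz":0,"claw":82},
])

```text
clock: 10.65
ee_pos: [428.9, -178.0, 378.2]
ee_rot: [1.345, 1.118, -1.346]
ft_force: [-0.1, 0.8, 0.6]
gripper_width: 82.3
```

Run:
```python
from h import *
w=save('wrist','w6.png')
cans(w,(122,),((430,-177),))
goto(430,-177.5,85)
```

```text
can 122 circ [ 426.9 -176.3] 57.3 ell [ 428.  -176.8] [51.9 54.6] z 121.6 px [244 184] [314 247]
grasp [ 428.8 -177.3  207.4] t 10.7 w 81.9 F [0.2 0.6 0.9] shift [1.224e+02 1.400e+00 1.000e-01]
```

View pics/w6.png

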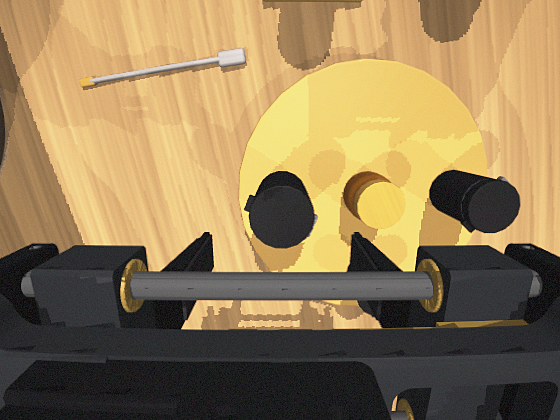

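Can_3's top (281,215) is midway between the fingers and the jar (378,205) is clear of the right one. A small clasp sticks out near the lid (248,203), so I grip lower, at mid-height.

Request:
drive_tool([
  {"dx":40,"dy":0,"dz":0,"rx":0,"ry":0,"rz":0,"claw":82},
  {"dx":40,"dy":0,"dz":0,"rx":0,"ry":0,"rz":0,"claw":82},
  {"dx":30,"dy":0,"dz":0,"rx":0,"ry":0,"rz":0,"claw":82},
  {"dx":20,"dy":0,"dz":0,"rx":0,"ry":0,"rz":0,"claw":82},
  {"dx":0,"dy":0,"dz":0,"rx":0,"ry":0,"rz":0,"claw":82},
  {"dx":0,"dy":0,"dz":0,"rx":0,"ry":0,"rz":0,"claw":82},
])

```text
clock: 11.3
ee_pos: [429.4, -177.3, 249.3]
ee_rot: [1.343, 1.118, -1.343]
ft_force: [1.2, 0.3, -0.6]
gripper_width: 81.8
```

Request:
drive_tool([
  {"dx":0,"dy":0,"dz":0,"rx":0,"ry":0,"rz":0,"claw":40},
  {"dx":0,"dy":0,"dz":0,"rx":0,"ry":0,"rz":0,"claw":40},
  {"dx":0,"dy":0,"dz":0,"rx":0,"ry":0,"rz":0,"claw":40},
  {"dx":0,"dy":0,"dz":0,"rx":0,"ry":0,"rz":0,"claw":40},
  {"dx":0,"dy":0,"dz":0,"rx":0,"ry":0,"rz":0,"claw":40},
  {"dx":0,"dy":0,"dz":0,"rx":0,"ry":0,"rz":0,"claw":40},
  {"dx":0,"dy":0,"dz":0,"rx":0,"ry":0,"rz":0,"claw":40},
])

```text
clock: 12.0
ee_pos: [429.0, -178.0, 249.6]
ee_rot: [1.344, 1.116, -1.344]
ft_force: [-0.9, 0.5, 6.6]
gripper_width: 54.0
```

Run:
```python
from h import *
goto(524.6,159.2,190)
w=save('wrist','w7.png'); cans(w,(122,),((430,-177),))
```

```text
grasp [ 429.1 -178.1   78.6] t 12.0 w 54.0 F [-0.9  0.5  6.6] shift [-111.4   32.  -349.1]
can 122 circ [ 428.2 -181.6] 62.0 ell [ 428.3 -181.7] [14.6 70.6] z 121.5 px [204 300] [358 328]
```

Request:
drive_tool([
  {"dx":-15,"dy":0,"dz":0,"rx":0,"ry":0,"rz":0,"claw":40},
  {"dx":-40,"dy":0,"dz":0,"rx":0,"ry":0,"rz":0,"claw":40},
  {"dx":-45,"dy":0,"dz":0,"rx":0,"ry":0,"rz":0,"claw":40},
  {"dx":-30,"dy":0,"dz":0,"rx":0,"ry":0,"rz":0,"claw":40},
  {"dx":0,"dy":2,"dz":-20,"rx":0,"ry":0,"rz":0,"claw":40},
  {"dx":0,"dy":4,"dz":-40,"rx":0,"ry":0,"rz":0,"claw":40},
  {"dx":0,"dy":4,"dz":-42,"rx":0,"ry":0,"rz":0,"claw":40},
  {"dx":0,"dy":4,"dz":-42,"rx":0,"ry":0,"rz":0,"claw":40},
  {"dx":0,"dy":4,"dz":-42,"rx":0,"ry":0,"rz":0,"claw":40},
  {"dx":0,"dy":4,"dz":-42,"rx":0,"ry":0,"rz":0,"claw":40},
])

```text
clock: 13.05
ee_pos: [492.6, 43.8, 379.3]
ee_rot: [1.344, 1.116, -1.344]
ft_force: [0.6, -0.2, -1.4]
gripper_width: 53.6
```

Request:
drive_tool([
  {"dx":0,"dy":4,"dz":-42,"rx":0,"ry":0,"rz":0,"claw":40},
  {"dx":0,"dy":4,"dz":-42,"rx":0,"ry":0,"rz":0,"claw":40},
  {"dx":0,"dy":2,"dz":-25,"rx":0,"ry":0,"rz":0,"claw":40},
  {"dx":0,"dy":0,"dz":-11,"rx":0,"ry":0,"rz":0,"claw":40},
  {"dx":0,"dy":0,"dz":0,"rx":0,"ry":0,"rz":0,"claw":40},
  {"dx":0,"dy":0,"dz":0,"rx":0,"ry":0,"rz":0,"claw":40},
])

```text
clock: 13.65
ee_pos: [524.1, 157.4, 379.1]
ee_rot: [1.344, 1.116, -1.345]
ft_force: [0.8, -0.4, -2.2]
gripper_width: 53.8
```

Run:
```python
from h import *
goto(524.5,158.6,66.6)
```

```text
grasp [524.  157.4 208.1] t 13.65 w 53.8 F [ 0.8 -0.4 -2.2] shift [141.5   0.4  -1.4]
```

Request:
drive_tool([
  {"dx":40,"dy":0.4,"dz":-1.2,"rx":0,"ry":0,"rz":0,"claw":40},
  {"dx":40,"dy":0,"dz":0,"rx":0,"ry":0,"rz":0,"claw":40},
  {"dx":30,"dy":0,"dz":0,"rx":0,"ry":0,"rz":0,"claw":40},
  {"dx":18,"dy":0,"dz":0,"rx":0,"ry":0,"rz":0,"claw":40},
  {"dx":8,"dy":0,"dz":0,"rx":0,"ry":0,"rz":0,"claw":40},
  {"dx":2,"dy":0,"dz":0,"rx":0,"ry":0,"rz":0,"claw":40},
  {"dx":0,"dy":0,"dz":0,"rx":0,"ry":0,"rz":0,"claw":40},
  {"dx":0,"dy":0,"dz":0,"rx":0,"ry":0,"rz":0,"claw":40},
])

```text
clock: 14.45
ee_pos: [525.1, 159.1, 242.3]
ee_rot: [1.345, 1.115, -1.343]
ft_force: [0.5, -0.3, -1.1]
gripper_width: 54.0
```

Request:
drive_tool([
  {"dx":1,"dy":0,"dz":0,"rx":0,"ry":0,"rz":0,"claw":40},
  {"dx":0,"dy":0,"dz":0,"rx":0,"ry":0,"rz":0,"claw":40},
])

```text
clock: 14.65
ee_pos: [524.9, 159.4, 240.8]
ee_rot: [1.344, 1.116, -1.343]
ft_force: [0.2, 0.8, -0.7]
gripper_width: 53.9
```

Request:
drive_tool([
  {"dx":1,"dy":0,"dz":0,"rx":0,"ry":0,"rz":0,"claw":40},
  {"dx":0,"dy":0,"dz":0,"rx":0,"ry":0,"rz":0,"claw":40},
])

```text
clock: 14.85
ee_pos: [524.9, 159.4, 239.3]
ee_rot: [1.344, 1.116, -1.344]
ft_force: [-0.2, -1.1, -1.7]
gripper_width: 53.6
```

Request:
drive_tool([
  {"dx":1,"dy":0,"dz":0,"rx":0,"ry":0,"rz":0,"claw":40},
  {"dx":0,"dy":0,"dz":0,"rx":0,"ry":0,"rz":0,"claw":40},
])

```text
clock: 15.05
ee_pos: [524.9, 159.3, 238.1]
ee_rot: [1.344, 1.116, -1.344]
ft_force: [0.5, 0.7, -1.8]
gripper_width: 54.2
```

Request:
drive_tool([
  {"dx":0.7,"dy":0,"dz":0,"rx":0,"ry":0,"rz":0,"claw":40},
  {"dx":0,"dy":0,"dz":0,"rx":0,"ry":0,"rz":0,"claw":40},
])

```text
clock: 15.25
ee_pos: [524.9, 159.3, 237.7]
ee_rot: [1.344, 1.116, -1.344]
ft_force: [-1.7, -0.4, 2.0]
gripper_width: 53.9
```

Request:
drive_tool([
  {"dx":0,"dy":0,"dz":0,"rx":0,"ry":0,"rz":0,"claw":58},
  {"dx":0,"dy":0,"dz":0,"rx":0,"ry":0,"rz":0,"claw":65},
  {"dx":0,"dy":0,"dz":0,"rx":0,"ry":0,"rz":0,"claw":75},
  {"dx":0,"dy":0,"dz":0,"rx":0,"ry":0,"rz":0,"claw":82},
  {"dx":0,"dy":0,"dz":0,"rx":0,"ry":0,"rz":0,"claw":82},
  {"dx":-20,"dy":0,"dz":0,"rx":0,"ry":0,"rz":0,"claw":82},
  {"dx":-40,"dy":0,"dz":0,"rx":0,"ry":0,"rz":0,"claw":82},
  {"dx":-40,"dy":0,"dz":0,"rx":0,"ry":0,"rz":0,"claw":82},
  {"dx":-40,"dy":0,"dz":0,"rx":0,"ry":0,"rz":0,"claw":82},
  {"dx":0,"dy":0,"dz":0,"rx":0,"ry":0,"rz":0,"claw":82},
])

```text
clock: 16.25
ee_pos: [525.2, 159.4, 382.4]
ee_rot: [1.349, 1.112, -1.337]
ft_force: [0.3, 0.2, -1.0]
gripper_width: 82.0
```

Run:
```python
from h import *
goto(611,-208,206)
w=save('wrist','w8.png')
cans(w,(110,),((525,159),));coasters(w)
```

```text
grasp [526.6 159.7 211.4] t 16.25 w 82.0 F [ 0.3  0.2 -1. ] shift [  5.5 150.4 346. ]
can 110 circ [523.1 160.8] 57.1 ell [524.4 160.3] [51.9 54.2] z 109.6 px [244 182] [309 241]
coaster [509.   74.7] [54.3 76.3]
coaster [524. 157.] [76.4 80.9]
coaster [541.5 251.8] [81.2 81.3]
coaster [556.9 333.2] [55.7 87.3]
```

Can_3 is at (524.4,160.3) against coaster_3 at (524.5,159.3). Next is can_2.

Request:
drive_tool([
  {"dx":0,"dy":8,"dz":19,"rx":0,"ry":0,"rz":0,"claw":76},
  {"dx":0,"dy":17,"dz":39.5,"rx":0,"ry":0,"rz":0,"claw":76},
  {"dx":0,"dy":17,"dz":39.5,"rx":0,"ry":0,"rz":0,"claw":76},
  {"dx":0,"dy":17,"dz":39.5,"rx":0,"ry":0,"rz":0,"claw":76},
  {"dx":0,"dy":17,"dz":39.5,"rx":0,"ry":0,"rz":0,"claw":76},
  {"dx":0,"dy":17,"dz":39.5,"rx":0,"ry":0,"rz":0,"claw":76},
  {"dx":0,"dy":17,"dz":39.5,"rx":0,"ry":0,"rz":0,"claw":76},
  {"dx":0,"dy":17,"dz":39.5,"rx":0,"ry":0,"rz":0,"claw":76},
  {"dx":0,"dy":17,"dz":39.5,"rx":0,"ry":0,"rz":0,"claw":76},
  {"dx":0,"dy":7,"dz":12,"rx":0,"ry":0,"rz":0,"claw":76},
])

```text
clock: 17.3
ee_pos: [609.8, -213.1, 375.5]
ee_rot: [1.345, 1.116, -1.347]
ft_force: [-0.2, -0.3, 0.1]
gripper_width: 76.0
```

Request:
drive_tool([
  {"dx":0,"dy":0,"dz":0,"rx":0,"ry":0,"rz":0,"claw":76},
  {"dx":0,"dy":0,"dz":0,"rx":0,"ry":0,"rz":0,"claw":76},
])

```text
clock: 17.5
ee_pos: [609.5, -208.6, 376.4]
ee_rot: [1.344, 1.118, -1.345]
ft_force: [0.4, 0.2, -0.1]
gripper_width: 76.1
```

Run:
```python
from h import *
w=save('wrist','w9.png')
cans(w,(106,),((611,-208),))
goto(611,-208,72)
```

```text
can 106 circ [ 611.1 -208. ] 51.7 ell [ 612.2 -207.6] [46.4 49.3] z 105.6 px [258 182] [313 237]
grasp [ 609.3 -208.   205.9] t 17.55 w 76.0 F [ 0.3 -0.8  0.2] shift [133.9   1.9  -0.2]
```

View pics/w9.png

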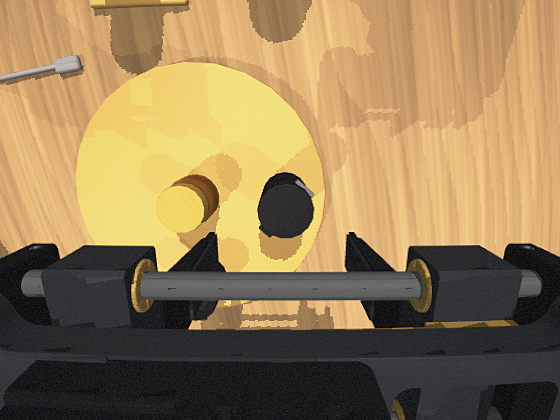

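Can_2's top (286,210) lies between the fingers, and the jar (182,207) is clear of the left one. Descend to mid-height and grasp.

Request:
drive_tool([
  {"dx":40,"dy":2.3,"dz":0,"rx":0,"ry":0,"rz":0,"claw":76},
  {"dx":40,"dy":0,"dz":0,"rx":0,"ry":0,"rz":0,"claw":76},
  {"dx":36,"dy":0,"dz":0,"rx":0,"ry":0,"rz":0,"claw":76},
  {"dx":20,"dy":0,"dz":0,"rx":0,"ry":0,"rz":0,"claw":76},
  {"dx":0,"dy":0,"dz":0,"rx":0,"ry":0,"rz":0,"claw":76},
  {"dx":0,"dy":0,"dz":0,"rx":0,"ry":0,"rz":0,"claw":76},
])

```text
clock: 18.15
ee_pos: [612.2, -208.9, 242.2]
ee_rot: [1.343, 1.117, -1.343]
ft_force: [-0.5, 0.0, 0.5]
gripper_width: 76.0
```

Request:
drive_tool([
  {"dx":0,"dy":0,"dz":0,"rx":0,"ry":0,"rz":0,"claw":35},
  {"dx":0,"dy":0,"dz":0,"rx":0,"ry":0,"rz":0,"claw":35},
  {"dx":0,"dy":0,"dz":0,"rx":0,"ry":0,"rz":0,"claw":35},
  {"dx":0,"dy":0,"dz":0,"rx":0,"ry":0,"rz":0,"claw":35},
  {"dx":0,"dy":0,"dz":0,"rx":0,"ry":0,"rz":0,"claw":35},
  {"dx":0,"dy":0,"dz":0,"rx":0,"ry":0,"rz":0,"claw":35},
  {"dx":0,"dy":0,"dz":0,"rx":0,"ry":0,"rz":0,"claw":35},
])

```text
clock: 18.85
ee_pos: [612.0, -210.0, 242.1]
ee_rot: [1.344, 1.116, -1.343]
ft_force: [0.0, 0.3, 5.9]
gripper_width: 48.8
```

Run:
```python
from h import *
goto(541.8,252.7,190)
```

```text
grasp [ 612.1 -210.    71.1] t 18.85 w 48.8 F [0.  0.3 5.9] shift [-119.1 -154.  -441.9]
```

Request:
drive_tool([
  {"dx":-15,"dy":0,"dz":0,"rx":0,"ry":0,"rz":0,"claw":35},
  {"dx":-40,"dy":0,"dz":0,"rx":0,"ry":0,"rz":0,"claw":35},
  {"dx":-45,"dy":0,"dz":0,"rx":0,"ry":0,"rz":0,"claw":35},
  {"dx":-30,"dy":0,"dz":0,"rx":0,"ry":0,"rz":0,"claw":35},
  {"dx":0,"dy":-7,"dz":-20,"rx":0,"ry":0,"rz":0,"claw":35},
  {"dx":0,"dy":-14,"dz":-40,"rx":0,"ry":0,"rz":0,"claw":35},
  {"dx":0,"dy":-14,"dz":-40,"rx":0,"ry":0,"rz":0,"claw":35},
  {"dx":0,"dy":-14,"dz":-40,"rx":0,"ry":0,"rz":0,"claw":35},
  {"dx":0,"dy":-14,"dz":-40,"rx":0,"ry":0,"rz":0,"claw":35},
  {"dx":0,"dy":-14,"dz":-40,"rx":0,"ry":0,"rz":0,"claw":35},
])

```text
clock: 19.85
ee_pos: [575.5, 22.6, 371.1]
ee_rot: [1.343, 1.117, -1.345]
ft_force: [0.7, 0.1, -1.1]
gripper_width: 48.8
```

Request:
drive_tool([
  {"dx":0,"dy":-14,"dz":-40,"rx":0,"ry":0,"rz":0,"claw":35},
  {"dx":0,"dy":-14,"dz":-40,"rx":0,"ry":0,"rz":0,"claw":35},
  {"dx":0,"dy":-14,"dz":-40,"rx":0,"ry":0,"rz":0,"claw":35},
  {"dx":0,"dy":-14,"dz":-40,"rx":0,"ry":0,"rz":0,"claw":35},
  {"dx":0,"dy":-14,"dz":-40,"rx":0,"ry":0,"rz":0,"claw":35},
  {"dx":0,"dy":-7,"dz":-20,"rx":0,"ry":0,"rz":0,"claw":35},
  {"dx":0,"dy":0,"dz":0,"rx":0,"ry":0,"rz":0,"claw":35},
  {"dx":0,"dy":0,"dz":0,"rx":0,"ry":0,"rz":0,"claw":35},
])

```text
clock: 20.65
ee_pos: [540.7, 251.1, 371.0]
ee_rot: [1.342, 1.117, -1.344]
ft_force: [0.6, -0.9, -0.9]
gripper_width: 48.6
```

Run:
```python
from h import *
goto(541.5,251,59.1)
```

```text
grasp [540.5 251.  200. ] t 20.65 w 48.6 F [ 0.6 -0.9 -0.9] shift [140.9   1.1  -0.2]
```

Request:
drive_tool([
  {"dx":40,"dy":0.5,"dz":0,"rx":0,"ry":0,"rz":0,"claw":35},
  {"dx":40,"dy":0,"dz":0,"rx":0,"ry":0,"rz":0,"claw":35},
  {"dx":32,"dy":0,"dz":0,"rx":0,"ry":0,"rz":0,"claw":35},
  {"dx":18,"dy":0,"dz":0,"rx":0,"ry":0,"rz":0,"claw":35},
  {"dx":6,"dy":0,"dz":0,"rx":0,"ry":0,"rz":0,"claw":35},
  {"dx":2,"dy":0,"dz":0,"rx":0,"ry":0,"rz":0,"claw":35},
  {"dx":0,"dy":0,"dz":0,"rx":0,"ry":0,"rz":0,"claw":35},
  {"dx":0,"dy":0,"dz":0,"rx":0,"ry":0,"rz":0,"claw":35},
  {"dx":1,"dy":0,"dz":0,"rx":0,"ry":0,"rz":0,"claw":35},
  {"dx":0,"dy":0,"dz":0,"rx":0,"ry":0,"rz":0,"claw":35},
])

```text
clock: 21.65
ee_pos: [541.8, 250.8, 233.1]
ee_rot: [1.344, 1.116, -1.343]
ft_force: [-0.2, 0.4, -0.4]
gripper_width: 48.8
```

Request:
drive_tool([
  {"dx":0.8,"dy":0,"dz":0,"rx":0,"ry":0,"rz":0,"claw":35},
  {"dx":0,"dy":0,"dz":0,"rx":0,"ry":0,"rz":0,"claw":35},
])

```text
clock: 21.85
ee_pos: [541.8, 250.8, 231.8]
ee_rot: [1.344, 1.116, -1.344]
ft_force: [-0.0, -0.1, -0.8]
gripper_width: 48.5
```

Request:
drive_tool([
  {"dx":1,"dy":0,"dz":0,"rx":0,"ry":0,"rz":0,"claw":35},
  {"dx":0,"dy":0,"dz":0,"rx":0,"ry":0,"rz":0,"claw":35},
])

```text
clock: 22.05
ee_pos: [541.8, 250.8, 230.6]
ee_rot: [1.344, 1.116, -1.344]
ft_force: [0.4, -0.5, -0.1]
gripper_width: 48.5
```

Request:
drive_tool([
  {"dx":0.7,"dy":0,"dz":0,"rx":0,"ry":0,"rz":0,"claw":35},
  {"dx":0,"dy":0,"dz":0,"rx":0,"ry":0,"rz":0,"claw":35},
])

```text
clock: 22.25
ee_pos: [541.8, 250.8, 230.1]
ee_rot: [1.344, 1.116, -1.344]
ft_force: [-0.4, 0.1, 0.6]
gripper_width: 48.7
```

Request:
drive_tool([
  {"dx":0.3,"dy":0,"dz":0,"rx":0,"ry":0,"rz":0,"claw":53},
  {"dx":0,"dy":0,"dz":0,"rx":0,"ry":0,"rz":0,"claw":60},
  {"dx":0,"dy":0,"dz":0,"rx":0,"ry":0,"rz":0,"claw":70},
  {"dx":0,"dy":0,"dz":0,"rx":0,"ry":0,"rz":0,"claw":78},
  {"dx":0,"dy":0,"dz":0,"rx":0,"ry":0,"rz":0,"claw":78},
  {"dx":-20,"dy":0,"dz":0,"rx":0,"ry":0,"rz":0,"claw":78},
  {"dx":-40,"dy":0,"dz":0,"rx":0,"ry":0,"rz":0,"claw":78},
  {"dx":-40,"dy":0,"dz":0,"rx":0,"ry":0,"rz":0,"claw":78},
  {"dx":-40,"dy":0,"dz":0,"rx":0,"ry":0,"rz":0,"claw":78},
  {"dx":0,"dy":0,"dz":0,"rx":0,"ry":0,"rz":0,"claw":78},
])

```text
clock: 23.25
ee_pos: [542.1, 250.9, 375.0]
ee_rot: [1.35, 1.113, -1.336]
ft_force: [0.9, 1.0, -0.2]
gripper_width: 78.3
```

Run:
```python
from h import *
goto(507.3,-284.5,200)
w=save('wrist','w10.png')
cans(w,(94,),((541,252),));coasters(w)
```

```text
grasp [543.5 251.4 204. ] t 23.25 w 78.3 F [ 0.9  1.  -0.2] shift [  2.2  62.7 533.5]
can 94 circ [540.7 253. ] 51.3 ell [541.7 253.2] [46.2 49.3] z 93.6 px [252 181] [305 234]
coaster [526.7 170.6] [57.8 73.9]
coaster [541.8 251.5] [76.3 78.2]
coaster [559.  345.1] [81.2 81.4]
```

Can_2 is at (541.7,253) against coaster_2 at (541.8,252.7). Next is can_1.

Request:
drive_tool([
  {"dx":0,"dy":2.7,"dz":22,"rx":0,"ry":0,"rz":0,"claw":80},
  {"dx":0,"dy":5.3,"dz":45,"rx":0,"ry":0,"rz":0,"claw":80},
  {"dx":0,"dy":5.3,"dz":45,"rx":0,"ry":0,"rz":0,"claw":80},
  {"dx":0,"dy":5.3,"dz":45,"rx":0,"ry":0,"rz":0,"claw":80},
  {"dx":0,"dy":5.3,"dz":45,"rx":0,"ry":0,"rz":0,"claw":80},
  {"dx":0,"dy":5.3,"dz":45,"rx":0,"ry":0,"rz":0,"claw":80},
  {"dx":0,"dy":5.3,"dz":45,"rx":0,"ry":0,"rz":0,"claw":80},
  {"dx":0,"dy":5.3,"dz":45,"rx":0,"ry":0,"rz":0,"claw":80},
  {"dx":0,"dy":5.3,"dz":45,"rx":0,"ry":0,"rz":0,"claw":80},
  {"dx":0,"dy":5.3,"dz":45,"rx":0,"ry":0,"rz":0,"claw":80},
])

```text
clock: 24.3
ee_pos: [512.4, -180.0, 368.4]
ee_rot: [1.344, 1.118, -1.345]
ft_force: [1.0, 0.4, 0.1]
gripper_width: 80.0
```

Request:
drive_tool([
  {"dx":0,"dy":5.3,"dz":45,"rx":0,"ry":0,"rz":0,"claw":80},
  {"dx":0,"dy":5.3,"dz":42,"rx":0,"ry":0,"rz":0,"claw":80},
  {"dx":0,"dy":1.5,"dz":19,"rx":0,"ry":0,"rz":0,"claw":80},
  {"dx":0,"dy":0,"dz":0,"rx":0,"ry":0,"rz":0,"claw":80},
  {"dx":0,"dy":0,"dz":0,"rx":0,"ry":0,"rz":0,"claw":80},
])

```text
clock: 24.8
ee_pos: [505.3, -284.0, 368.8]
ee_rot: [1.344, 1.118, -1.345]
ft_force: [-0.6, -0.6, 0.1]
gripper_width: 80.0
```

Run:
```python
from h import *
w=save('wrist','w11.png')
cans(w,(90,),((507,-284),))
goto(507.3,-284.5,62)
```

```text
can 90 circ [ 507.8 -286.3] 46.5 ell [ 507.1 -285.4] [41.2 44.8] z 89.6 px [260 187] [308 237]
grasp [ 505.3 -283.2  198.1] t 24.85 w 80.2 F [-0.8  0.5  0. ] shift [136.1   2.3   1. ]
```

View pics/w11.png

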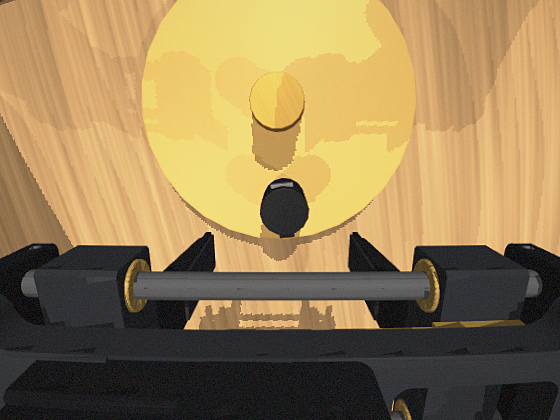

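Can_1's top (285,208) lies between the fingers, its clasp facing the jar and away from the pads. Grasp it.

Request:
drive_tool([
  {"dx":40,"dy":2,"dz":0.5,"rx":0,"ry":0,"rz":0,"claw":80},
  {"dx":40,"dy":0,"dz":0,"rx":0,"ry":0,"rz":0,"claw":80},
  {"dx":35,"dy":0,"dz":0,"rx":0,"ry":0,"rz":0,"claw":80},
  {"dx":19,"dy":0,"dz":0,"rx":0,"ry":0,"rz":0,"claw":80},
  {"dx":0,"dy":0,"dz":0,"rx":0,"ry":0,"rz":0,"claw":80},
  {"dx":0,"dy":0,"dz":0,"rx":0,"ry":0,"rz":0,"claw":80},
])

```text
clock: 25.45
ee_pos: [507.8, -284.5, 236.2]
ee_rot: [1.343, 1.117, -1.343]
ft_force: [0.3, -0.5, 0.7]
gripper_width: 80.3
```

Request:
drive_tool([
  {"dx":0,"dy":0,"dz":0,"rx":0,"ry":0,"rz":0,"claw":30},
  {"dx":0,"dy":0,"dz":0,"rx":0,"ry":0,"rz":0,"claw":30},
  {"dx":0,"dy":0,"dz":0,"rx":0,"ry":0,"rz":0,"claw":30},
  {"dx":0,"dy":0,"dz":0,"rx":0,"ry":0,"rz":0,"claw":30},
  {"dx":0,"dy":0,"dz":0,"rx":0,"ry":0,"rz":0,"claw":30},
  {"dx":0,"dy":0,"dz":0,"rx":0,"ry":0,"rz":0,"claw":30},
  {"dx":0,"dy":0,"dz":0,"rx":0,"ry":0,"rz":0,"claw":30},
  {"dx":0,"dy":0,"dz":0,"rx":0,"ry":0,"rz":0,"claw":30},
])

```text
clock: 26.25
ee_pos: [507.3, -285.5, 235.9]
ee_rot: [1.344, 1.116, -1.344]
ft_force: [-1.2, -0.2, 5.1]
gripper_width: 44.0
```

Run:
```python
from h import *
goto(559.3,345.7,190)
```

```text
grasp [ 507.3 -285.5   64.9] t 26.25 w 44.0 F [-1.2 -0.2  5.1] shift [-125.1  -64.8 -630.1]
```

Request:
drive_tool([
  {"dx":-15,"dy":0,"dz":0,"rx":0,"ry":0,"rz":0,"claw":30},
  {"dx":-40,"dy":0,"dz":0,"rx":0,"ry":0,"rz":0,"claw":30},
  {"dx":-45,"dy":0,"dz":0,"rx":0,"ry":0,"rz":0,"claw":30},
  {"dx":-30,"dy":0,"dz":0,"rx":0,"ry":0,"rz":0,"claw":30},
  {"dx":0,"dy":-2,"dz":-21.5,"rx":0,"ry":0,"rz":0,"claw":30},
  {"dx":0,"dy":-4.35,"dz":-42.4,"rx":0,"ry":0,"rz":0,"claw":30},
  {"dx":0,"dy":-4.35,"dz":-42.4,"rx":0,"ry":0,"rz":0,"claw":30},
  {"dx":0,"dy":-4.35,"dz":-42.4,"rx":0,"ry":0,"rz":0,"claw":30},
  {"dx":0,"dy":-4.35,"dz":-42.4,"rx":0,"ry":0,"rz":0,"claw":30},
  {"dx":0,"dy":-4.35,"dz":-42.4,"rx":0,"ry":0,"rz":0,"claw":30},
])

```text
clock: 27.25
ee_pos: [526.6, -50.0, 365.5]
ee_rot: [1.344, 1.116, -1.344]
ft_force: [-0.0, -0.1, -0.4]
gripper_width: 43.4
```

Request:
drive_tool([
  {"dx":0,"dy":-4.35,"dz":-42.4,"rx":0,"ry":0,"rz":0,"claw":30},
  {"dx":0,"dy":-4.35,"dz":-42.4,"rx":0,"ry":0,"rz":0,"claw":30},
  {"dx":0,"dy":-4.35,"dz":-42.4,"rx":0,"ry":0,"rz":0,"claw":30},
  {"dx":0,"dy":-4.35,"dz":-42.4,"rx":0,"ry":0,"rz":0,"claw":30},
  {"dx":0,"dy":-4.35,"dz":-42.4,"rx":0,"ry":0,"rz":0,"claw":30},
  {"dx":0,"dy":-4.35,"dz":-42.4,"rx":0,"ry":0,"rz":0,"claw":30},
  {"dx":0,"dy":-4.35,"dz":-42.4,"rx":0,"ry":0,"rz":0,"claw":30},
  {"dx":0,"dy":-4.35,"dz":-42.4,"rx":0,"ry":0,"rz":0,"claw":30},
  {"dx":0,"dy":-4.35,"dz":-42.4,"rx":0,"ry":0,"rz":0,"claw":30},
  {"dx":0,"dy":-1.9,"dz":-14.4,"rx":0,"ry":0,"rz":0,"claw":30},
])

```text
clock: 28.25
ee_pos: [558.7, 348.5, 365.1]
ee_rot: [1.342, 1.118, -1.342]
ft_force: [-0.9, -1.1, -0.2]
gripper_width: 43.7
```

Request:
drive_tool([
  {"dx":0,"dy":0,"dz":0,"rx":0,"ry":0,"rz":0,"claw":30},
  {"dx":0,"dy":0,"dz":0,"rx":0,"ry":0,"rz":0,"claw":30},
  {"dx":0,"dy":0,"dz":0,"rx":0,"ry":0,"rz":0,"claw":30},
])

```text
clock: 28.55
ee_pos: [559.3, 343.8, 365.7]
ee_rot: [1.344, 1.115, -1.345]
ft_force: [-0.6, 0.4, -0.3]
gripper_width: 43.5
```

Run:
```python
from h import *
goto(559.2,345,52.9)
```

```text
grasp [559.2 343.7 194.7] t 28.55 w 43.5 F [-0.6  0.4 -0.3] shift [141.8  -0.2  -1.3]
```

Request:
drive_tool([
  {"dx":40,"dy":-0.4,"dz":-0.8,"rx":0,"ry":0,"rz":0,"claw":30},
  {"dx":40,"dy":0,"dz":0,"rx":0,"ry":0,"rz":0,"claw":30},
  {"dx":32,"dy":0,"dz":0,"rx":0,"ry":0,"rz":0,"claw":30},
  {"dx":18,"dy":0,"dz":0,"rx":0,"ry":0,"rz":0,"claw":30},
  {"dx":6,"dy":0,"dz":0,"rx":0,"ry":0,"rz":0,"claw":30},
  {"dx":2,"dy":0,"dz":0,"rx":0,"ry":0,"rz":0,"claw":30},
  {"dx":0,"dy":0,"dz":0,"rx":0,"ry":0,"rz":0,"claw":30},
  {"dx":0,"dy":0,"dz":0,"rx":0,"ry":0,"rz":0,"claw":30},
  {"dx":1,"dy":0,"dz":0,"rx":0,"ry":0,"rz":0,"claw":30},
  {"dx":0,"dy":0,"dz":0,"rx":0,"ry":0,"rz":0,"claw":30},
])

```text
clock: 29.55
ee_pos: [558.9, 346.1, 227.3]
ee_rot: [1.345, 1.116, -1.343]
ft_force: [-0.5, 0.0, -0.3]
gripper_width: 43.7
```

Request:
drive_tool([
  {"dx":0.8,"dy":0,"dz":0,"rx":0,"ry":0,"rz":0,"claw":30},
  {"dx":0,"dy":0,"dz":0,"rx":0,"ry":0,"rz":0,"claw":30},
])

```text
clock: 29.75
ee_pos: [558.9, 346.1, 226.0]
ee_rot: [1.344, 1.116, -1.344]
ft_force: [0.1, -0.6, -0.1]
gripper_width: 43.7
```

Request:
drive_tool([
  {"dx":1,"dy":0,"dz":0.7,"rx":0,"ry":0,"rz":0,"claw":30},
  {"dx":0,"dy":0,"dz":0,"rx":0,"ry":0,"rz":0,"claw":30},
])

```text
clock: 29.95
ee_pos: [558.7, 345.3, 224.8]
ee_rot: [1.344, 1.116, -1.344]
ft_force: [0.9, -0.9, -0.6]
gripper_width: 43.5
```

Request:
drive_tool([
  {"dx":0.8,"dy":0,"dz":0,"rx":0,"ry":0,"rz":0,"claw":30},
  {"dx":0,"dy":0,"dz":0,"rx":0,"ry":0,"rz":0,"claw":30},
])

```text
clock: 30.15
ee_pos: [558.8, 345.4, 224.0]
ee_rot: [1.344, 1.116, -1.344]
ft_force: [0.1, 0.1, -1.0]
gripper_width: 43.5
```

Request:
drive_tool([
  {"dx":0.6,"dy":0,"dz":0,"rx":0,"ry":0,"rz":0,"claw":30},
  {"dx":0,"dy":0,"dz":0,"rx":0,"ry":0,"rz":0,"claw":30},
])

```text
clock: 30.35
ee_pos: [558.8, 345.4, 224.0]
ee_rot: [1.344, 1.116, -1.344]
ft_force: [-1.5, -1.0, 3.8]
gripper_width: 43.7
```

Contact. Release, rise and back away over the near side for a clear final look.

Request:
drive_tool([
  {"dx":0,"dy":0,"dz":0,"rx":0,"ry":0,"rz":0,"claw":48},
  {"dx":0,"dy":0,"dz":0,"rx":0,"ry":0,"rz":0,"claw":55},
  {"dx":0,"dy":0,"dz":0,"rx":0,"ry":0,"rz":0,"claw":65},
  {"dx":0,"dy":0,"dz":0,"rx":0,"ry":0,"rz":0,"claw":75},
  {"dx":0,"dy":0,"dz":0,"rx":0,"ry":0,"rz":0,"claw":75},
  {"dx":-20,"dy":0,"dz":0,"rx":0,"ry":0,"rz":0,"claw":75},
  {"dx":-40,"dy":0,"dz":0,"rx":0,"ry":0,"rz":0,"claw":75},
  {"dx":-45,"dy":0,"dz":0,"rx":0,"ry":0,"rz":0,"claw":75},
  {"dx":-45,"dy":0,"dz":0,"rx":0,"ry":0,"rz":0,"claw":75},
  {"dx":-45,"dy":0,"dz":0,"rx":0,"ry":0,"rz":0,"claw":75},
])

```text
clock: 31.35
ee_pos: [558.5, 345.2, 420.5]
ee_rot: [1.344, 1.116, -1.344]
ft_force: [0.1, -0.1, -0.4]
gripper_width: 75.1
```

Request:
drive_tool([
  {"dx":-20,"dy":-35,"dz":-25,"rx":0,"ry":0,"rz":0,"claw":75},
  {"dx":0,"dy":-35,"dz":-25,"rx":0,"ry":0,"rz":0,"claw":75},
  {"dx":0,"dy":-35,"dz":-25,"rx":0,"ry":0,"rz":0,"claw":75},
  {"dx":0,"dy":-35,"dz":-25,"rx":0,"ry":0,"rz":0,"claw":75},
  {"dx":0,"dy":-35,"dz":-25,"rx":0,"ry":0,"rz":0,"claw":75},
  {"dx":0,"dy":0,"dz":0,"rx":0,"ry":0,"rz":0,"claw":75},
  {"dx":0,"dy":0,"dz":0,"rx":0,"ry":0,"rz":0,"claw":75},
])

```text
clock: 32.05
ee_pos: [409.0, 500.9, 438.5]
ee_rot: [1.342, 1.117, -1.342]
ft_force: [1.0, 0.1, -0.5]
gripper_width: 75.2
```

Run:
```python
from h import *
goto(0,0,0)
g=((559,346),(542,253),(525,160),(507,66))
for n in('top','scene'):
    s=save(n,n+'9.png'); print(n); cans(s,(78,94,110,126),g); coasters(s)
a=cv2.imread('pics/top9.png')[100:300,80:460]; b=cv2.imread('pics/scene9.png')[130:290,150:454]
cv2.imwrite('pics/fin.png',np.vstack([cv2.resize(a,(560,295)),cv2.resize(b,(560,295))]))
```

```text
grasp [409.  500.9 267.5] t 32.05 w 75.2 F [ 1.   0.1 -0.5] shift [ 267.5 -311.2  566.8]
top
can 78 circ [558.2 342.4] 50.4 ell [559.  343.6] [41.1 48. ] z 77.8 px [114 189] [137 209]
can 94 circ [541.4 251.3] 54.5 ell [542.1 252.8] [47.  50.4] z 93.7 px [154 195] [177 218]
can 110 circ [523.2 159.1] 57.9 ell [524.8 160. ] [51.9 53.8] z 110.0 px [196 203] [222 229]
can 126 circ [506.5  65.9] 61.9 ell [507.4  64.7] [55.9 58.9] z 125.9 px [240 210] [270 239]
coaster [525.7 161.1] [75.2 77.5]
coaster [542.5 253.8] [74.7 76.6]
coaster [560.1 346.6] [75.4 75.6]
scene
can 78 circ [564.2 343.1] 48.0 ell [564.  343.9] [40.3 45.9] z 76.9 px [391 186] [406 200]
can 94 circ [546.7 250.9] 50.9 ell [547.2 251.6] [46.  47.8] z 93.4 px [358 180] [375 194]
can 110 circ [529.7 158.3] 56.0 ell [530.2 159.3] [48.5 52.7] z 109.2 px [325 172] [342 188]
can 126 circ [514.1  63.5] 63.1 ell [512.6  64.3] [55.3 58.4] z 125.1 px [289 165] [309 183]
```

View pics/fin.png

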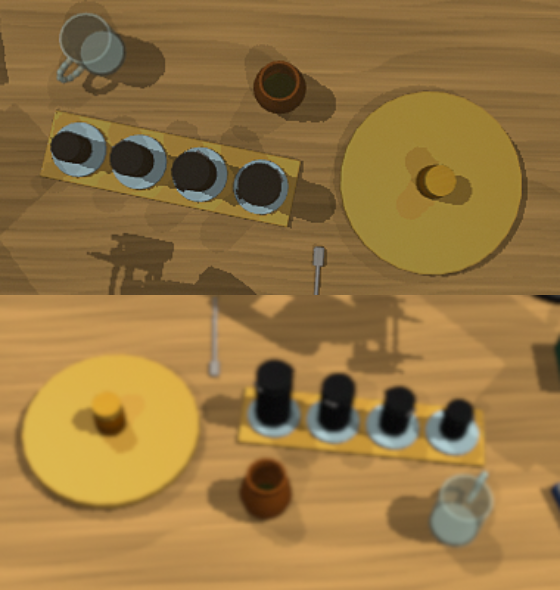

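All four stand upright on their coasters, stepping down from tallest at the gourd end (top part 260,187) to shortest at the mug end (72,150). The gourd and mug are in place. Handing in.

```bash
python3 -c "
from h import *
print(env.finish_job())"
```

```text
the job is handed in; nothing more can be done
None
```

The four canisters stand upright on the coasters, in order of height. The tallest is on coaster_4, in front of the gourd, then the next two on coaster_3 and coaster_2, and the shortest is on coaster_1, in front of the mug. It took about 32 s of robot time and I saw no wrist force above about 8 N.

- **Centring:** in the last top view all four tops are at the right heights and about 1–3 mm from their coaster centres. The shortest measured worst, about 3 mm off along the row. Its outline came out 48 mm instead of 44 mm because part of its side wall is included, so its true offset is probably smaller.
- **Camera disagreement:** the overhead "scene" camera reads x about 4–7 mm higher than the top and wrist cameras, both at the start and at the end. I treated this as a calibration offset and relied on the top and wrist cameras, which agreed within about 3 mm.
- **Gourd and mug:** both look undisturbed in the final pictures, though I did not measure their positions again. The gripper was well clear of everything when I handed the job in.

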